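# Hold back the lap machine's belt tensioner

### The job

I want to slip a new belt on the flat-lap machine, but a blue rinse cup stands in the way of the red tensioner arm. First nest that cup over its twin in the steel tray, both staying upside down, fully home, and let it go. Then push the tensioner by its yellow paddle, against its spring, past the ratchet click, and finish while holding it there with the fingers, well beyond the click but clear of the end stop, not resting on the pawl; leave the tumbler, oil bottle and wrench alone.

Things in the scene. Friction and masses are not known exactly. Their poses are not given: they have to be found in the camera images.
- cup_a_mid (a point): Blue plastic cup to move, upside down on the machine's base plate (12 mm above the table), 130 g, 90 mm tall: rim 68 mm across at the bottom, 3 mm wall tapering to a 48 mm shoulder 58 mm above the rim, then a solid straight foot 36 mm across, 58 to 90 mm above the rim, good to grip. Cavity 54 mm deep, open below. Point on its axis, 45 mm above the rim; z up.
- cup_b_mid (a point): The twin blue cup, same shape and colour and also upside down, standing loose in the steel tray. Point on its axis half-way up, 45 mm above its rim. With the first cup nested fully home over it, the first cup's point lies 36 mm above this one; radial play is about 3 mm.
- tray_in (a point): Centre of the inner floor of the fixed shallow steel tray, 200 x 160 mm, rim 18 mm high; the floor is about 4 mm above the table.
- pivot (a point): Point on the vertical pivot axis of the red tensioner arm, 60 mm above the table, on the fixed grey lap machine. Its +y points to the machine's motor and lap disc (up to 245 mm high, starting 100 mm away; a 57 mm high pawl block starts 68 mm away). The arm lies on the -y side, top 44 mm above the table, with a black idler roller 85 mm out (36 mm across, top 79 mm high).
- paddle (a point): Yellow upright paddle at the end of the red arm, 10 mm thick (its x), 40 mm wide (its y), 72 mm tall; this point is its centre, 80 mm above the table, 150 mm from the pivot axis. Its x is the direction to push (turns with the arm), its y points along the arm to the pivot. Push on its -x face or grip it. It takes 4 N to start, 7 N to ride over the pawl, 9 N to hold.
- tensioner (a joint): Turn of the tensioner arm about the vertical pivot, rad, counterclockwise from above positive: 0 at its sprung rest, the ratchet clicks at about 0.50 (let go beyond it, the arm springs back and rests on the pawl at 0.49), end stop at 0.85. Hold it near 0.69.
- pawl (a joint): Sprung brass pawl slider of the ratchet, m: 0 when home, rises to about 0.006 while the arm's tooth rides over it (arm between about 0.2 and 0.5) and drops back to 0 with the click.
- tumbler_mid (a point): Bystander: greenish glass tumbler, 72 mm rim, 95 mm tall; point 50 mm up on its axis.
- oil_mid (a point): Bystander: white oil bottle with red cap, 44 mm diameter, 110 mm tall; point 50 mm up on its axis.
- wrench: Bystander: steel wrench 120 mm long lying flat on the table; x along its length.
Mind the look-alikes: they are no part of the job. Leave any pink or purple look-alike of the part that bears cup_a_mid alone.

How it is judged:
On the way, in this order (a step that is already met when the one before it is completed fails the run):
1. the cup is nested fully home over its twin and let go (horizontal distance between cup_a_mid and cup_b_mid below 0.006 m and z of cup_a_mid in the frame of cup_b_mid between 0.032 and 0.04 m and contact force between cup_a and the fingers below 0.3 N), for 0.2 s.
2. the tensioner has been pushed by its paddle past the click and the pawl has dropped home (value of joint tensioner above 0.55 rad and value of joint pawl below 0.002 m and contact force between tensioner and the fingers above 2 N), for 0.2 s.
At the end, for the whole second after the job is handed in: Fingers press the paddle with over 2 N and keep the tensioner at 0.55 to 0.81 rad (click 0.50, stop 0.85), pawl home within 2 mm; the first cup sits over its twin within 6 mm of concentric and 36 +- 4 mm above it, both upright within 0.15 rad, the twin on the tray floor (all of step 2 and value of joint tensioner below 0.81 rad and horizontal distance between cup_a_mid and cup_b_mid below 0.006 m and z of cup_a_mid in the frame of cup_b_mid between 0.032 and 0.04 m and angle between each of cup_a_mid, cup_b_mid's own z axis and vertical below 0.15 rad and z of cup_b_mid in the frame of tray_in between 0.04 and 0.05 m and horizontal distance between cup_b_mid and tray_in below 0.09 m); the arm keeps its last pose, push and grip.
It fails at once if the tumbler, bottle or wrench was shifted by more than 30 mm (distance of any of tumbler_mid, oil_mid, wrench from where it was at the start of the episode above 0.03 m).
It also fails if it takes over 64 s, if anything falls off the work surface, if the arm or the gripper's body presses on something with over 40 N, if the wrist force passes 120 N, or if a joint passes its speed limit or range.

### The arm

A 6-joint arm with a two-finger parallel gripper is mounted at the origin on the work surface. World frame = base frame: x ahead of the robot, y to its left, z up, the work surface at z = 0. Lengths are in m, angles in rad, forces in N, time in s.
With the tool pointing down it reaches from about 0.4 to 0.825 m from the base axis. Payload 7 kg.
Tool frame: the origin (TCP) lies at the centre of the arm's flange, where the gripper is bolted on; the fingertips stand 178 mm ahead of it and the grasp point (between the pads) lies 159 mm ahead of it; z points along the fingers, y is the direction in which the jaws open and shut (so a half turn about z gives the same grasp; the last joint's range is limited). The gripper opens to 88 mm and grips with 3 to 60 N. Pads are 19 mm wide; open, the fingers measure 130 mm over their backs; the gripper's body (78 mm by 193 mm) begins 47 mm behind the grasp point.
Start: joints at [1.462, 0.359, 0.012, 0, -1.224, -0.288], TCP at [0.261, 0.623, 0.405] pointing down, gripper open.
Joint ranges: [-3.07, 3.07], [-1.43, 2.12], [-1.02, 1.25], [-3.03, 1.67], [-3.05, -0], [-3.03, 3.03]. Speed limits (rad/s): [2.39, 2.39, 3.01, 3.14, 3.14, 3.14].

### API

Orientations are given as [roll, pitch, yaw] about the fixed x, y, z axes, in that order (R = Rz(yaw) Ry(pitch) Rx(roll)).
In Python, from station import arm gives the robot as it stands.
- The arm moves only by the shell command python3 -m handwheel 'ROWS' [OPENING] [FORCE]. ROWS is JSON, a list of rows, each a list of 4 numbers: the shift along the world's x, y, z in cm, then the turn about the world's z in rad. In form: [[dx, dy, dz, yaw], ...]. A call has 1 to 20 rows; each row shifts and turns the commanded pose from where the row before left it; what a row does not reach is not made up. A row lasts 1/10 s, in which the tool goes at most 50 mm and 8.59 degrees, less where a joint would pass 70% of its speed; a pose out of reach is approached as far as the arm can. A call is refused whole if a number of a shift passes 5 or a number of a turn 0.15, either way. A call with a gripper value outside its range is refused whole. OPENING is the closure, from 0 (fully open) to 1 (shut), set as the call begins (- or left out, the last holds). The fingers move at their own pace and stop on an object; FORCE is the grip in N (left out, the last holds). Time passes only in rows, so rows that do not move let the fingers close. It gives the time, the measured TCP pose, the force and the opening at its end, in the units of the state.
- arm.get_state(): the state, without advancing time (a new reading comes with each control period).
- arm.grab_frame(name): name is "scene" or "side" or "wrist"; returns a dict with "image" (420x560x3 uint8, red, green, blue), "depth" (420x560 float32, m along the optical axis (not along the pixel's ray), 0 where there is no reading), "vfov" (degrees; the focal length in pixels is half the picture's height over the tangent of half this angle, whatever the lens; pixels are square), "cx", "cy" (the principal point, pixels), "rvec" (rotation vector, rad) and "tvec" (3), from world to camera coordinates, as OpenCV has them. Camera axes: x right, y down, z forward; pixel columns grow to the right and rows downward; lengths in m; the calibration is good to about 2 mm. A picture is of the moment at which its call begins.
- arm.job_done(): hands the job in, once; it reports no verdict.
The state is a dict: "t": time; "q": joint angles; "qd": joint speeds; "joint_efforts": joint torques, N m; "eef_pos": TCP position; "ee_rot": TCP orientation; "force": force on the tool from outside, world axes, zero at the start; "moment": the same for the moment, N m; "width": finger opening in m.
Only numpy, scipy, OpenCV 4.12 (cv2) and the standard library are available. Lean on these libraries where they do the work, as an engineer would, in place of code of your own. Each camera call takes 0.05 s, during which the arm holds its last target.

## Working session

There is one attempt and no reset: what is moved stays moved. The work goes in short steps, Python scripts to look and compute and a shell command to move; the robot and the scene stay as the last step left them, time stands still between calls to the robot, and variables do not carry over. Pictures are saved under pics/ and viewed, and the job is handed in when it is done.

```bash
ls; mkdir -p pics
cat > h.py <<'E'
import numpy as np, cv2
from station import arm
def cam(n):
    f=arm.grab_frame(n); im=np.array(f['image']); 
    R,_=cv2.Rodrigues(np.array(f['rvec'],float)); t=np.array(f['tvec'],float).reshape(3)
    fl=im.shape[0]/2/np.tan(np.radians(f['vfov'])/2)
    return dict(im=im,d=np.array(f['depth']),R=R,t=t,f=fl,cx=f['cx'],cy=f['cy'])
def save(c,name): cv2.imwrite('pics/'+name,c['im'][:,:,::-1])
def ptw(c):
    d=c['d'];v,u=np.mgrid[:d.shape[0],:d.shape[1]]
    P=np.stack([(u-c['cx'])*d/c['f'],(v-c['cy'])*d/c['f'],d],-1)
    return (P-c['t'])@c['R']
def proj(c,p):
    q=c['R']@np.array(p)+c['t']; return c['f']*q[0]/q[2]+c['cx'],c['f']*q[1]/q[2]+c['cy']
def ray(c,u,v,z):
    d=c['R'].T@np.array([(u-c['cx'])/c['f'],(v-c['cy'])/c['f'],1]); o=-c['R'].T@c['t']
    return o+d*(z-o[2])/d[2]
E
python3 - <<'E'
from h import *
for n in ['scene','side','wrist']:
    c=cam(n);save(c,n+'0.png');print(n,-c['R'].T@c['t'],c['R'][2],c['f'],(c['d']>0).mean())
    np.savez(''+n+'0.npz',**c)
s=arm.get_state();print({k:np.round(v,3) for k,v in s.items()})
E
```

```text
pics
scene [1.13360845 0.48542865 0.74477519] [-0.51429426 -0.54508579 -0.66210489] 464.91298290131067 0.9961819727891157
side [0.4069815  0.44571905 0.7260859 ] [ 0.24935831 -0.57798119 -0.77701877] 422.60858890909424 0.995812074829932
wrist [0.3295218  0.59380446 0.38407928] [-0.25510617  0.1054628  -0.96114434] 361.13615400407184 0.9960756802721088
{'t': np.float64(0.15), 'q': array([ 1.462,  0.359,  0.011, -0.   , -1.224, -0.288]), 'qd': array([ 0.001, -0.003,  0.002,  0.001,  0.002,  0.001]), 'joint_efforts': array([-0.0000e+00, -5.8327e+01,  2.9329e+01,  7.0010e+00,  9.0000e-03,
       -0.0000e+00]), 'eef_pos': array([0.261, 0.622, 0.404]), 'ee_rot': array([ 3.14 , -0.   , -0.397]), 'force': array([-0.152,  0.517, -0.117]), 'moment': array([ 0.047,  0.012, -0.012]), 'width': np.float64(0.088)}
```

View pics/scene0.png

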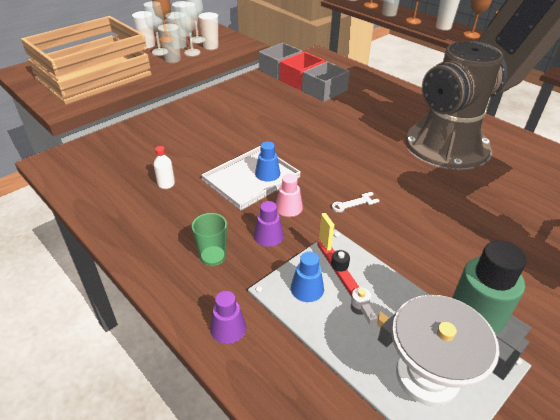

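View pics/side0.png

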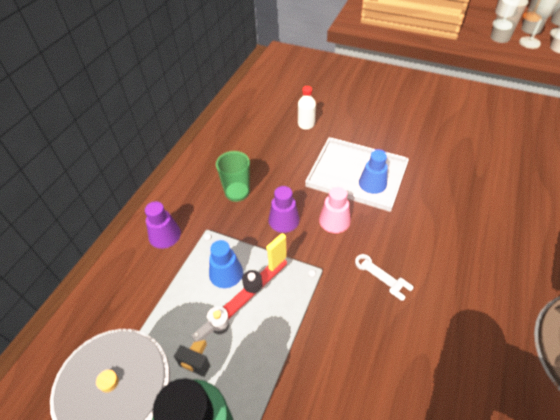

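View pics/wrist0.png

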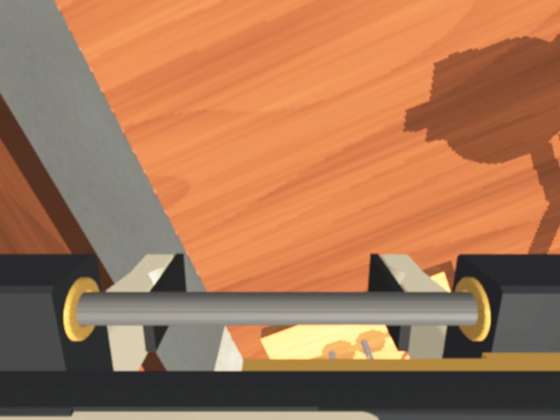

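The scene view shows two blue cups. One is on the grey plate at (308,277), which is cup A. The other is in the steel tray at (267,162), which is cup B. The look-alikes are pink (290,195), purple (268,224) and purple (228,317). The paddle is at (327,232). Next I'll measure these.

Run:
```python
from h import *
from scipy.optimize import least_squares
def circ(p):
    r=least_squares(lambda x:np.hypot(p[:,0]-x[0],p[:,1]-x[1])-x[2],[*p[:,:2].mean(0),.02],loss='soft_l1',f_scale=.002);return r.x
for n in ['scene','side']:
    c=dict(np.load(n+'0.npz'));P=ptw(c);hsv=cv2.cvtColor(c['im'],cv2.COLOR_RGB2HSV)
    def comps(lo,hi,name,mn=40):
        m=cv2.inRange(hsv,lo,hi);k,l,s,ce=cv2.connectedComponentsWithStats(m)
        return [(l==i,s[i],ce[i]) for i in range(1,k) if s[i][4]>mn]
    for m,s,ce in comps((105,150,60),(118,255,255),'blue',300):
        p=P[m]; zt=np.percentile(p[:,2],99)
        foot=p[(p[:,2]>zt-.028)&(p[:,2]<zt-.004)]
        top=m&(P[:,:,2]>zt-.003)
        v,u=np.nonzero(top); 
        w=[ray(c,a,b,zt)[:2] for a,b in zip(u,v)]; w=np.array(w)
        (cc,rr)=cv2.minEnclosingCircle(w.astype(np.float32)*1000)
        print(n,'blue',ce.round(),s[4],'ztop',zt.round(4),'zmin',p[:,2].min().round(4),'foot circ',circ(foot).round(4),'top enc',np.round(cc,1),round(rr,1),w.mean(0).round(4))
    for m,s,ce in comps((22,150,100),(35,255,255),'y',60):
        p=P[m];print(n,'yellow',ce.round(),s[4],p.mean(0).round(4),p.min(0).round(4),p.max(0).round(4))
        if 0.03<p[:,2].mean()<.12 and s[4]>200:
            t=p[p[:,2]>.06];r=cv2.minAreaRect((t[:,:2]*1000).astype(np.float32));print('   rect',r)
    for m,s,ce in comps((0,180,100),(4,255,255),'red',60):
        p=P[m];print(n,'red',ce.round(),s[4],p.mean(0).round(4),p.min(0).round(4),p.max(0).round(4))
        if abs(np.median(p[:,2])-.04)<.01:
            l=p[abs(p[:,2]-.044)<.004];r=cv2.minAreaRect((l[:,:2]*1000).astype(np.float32));print('  rect',r)
    for nm,z0,px in [('roller',.079,{'scene':(341,256),'side':(252,276)}[n]),('pivot',.06,{'scene':(361,292),'side':(216,313)}[n]),('tumbler',0,{'scene':(210,240),'side':(234,170)}[n]),('wrench',0,{'scene':(352,203),'side':(383,272)}[n]),('oil',0,{'scene':(164,172),'side':(307,110)}[n]),('pinkTop',0,{'scene':(290,180),'side':(338,194)}[n]),('purTop',0,{'scene':(268,208),'side':(283,193)}[n])]:
        print(n,nm,P[px[1],px[0]].round(4))
    # tray
    m=(hsv[:,:,1]<40)&(P[:,:,2]>.001)&(P[:,:,2]<.008); k,l,s,ce=cv2.connectedComponentsWithStats(m.astype(np.uint8))
    for i in range(1,k):
        if s[i][4]>500:
            p=P[l==i];print(n,'tray?',ce[i].round(),s[i][4],cv2.minAreaRect((p[:,:2]*1000).astype(np.float32)),np.median(p[:,2]))
```

```text
scene blue [268. 163.] 672 ztop 0.0959 zmin 0.0035 foot circ [ 0.4796 -0.2418  0.0169] top enc [ 493.  -223.3] 32.7 [ 0.4834 -0.2358]
scene blue [307. 288.] 692 ztop 0.0703 zmin 0.0119 foot circ [0.6821 0.0997 0.0261] top enc [704.7 117.3] 31.9 [0.6996 0.1101]
scene roller [0.6171 0.1244 0.0788]
scene pivot [0.6457 0.2001 0.0627]
scene tumbler [ 0.7806 -0.0786  0.0832]
scene wrench [ 0.4087 -0.0121  0.0068]
scene oil [ 0.7069 -0.3679  0.0541]
scene pinkTop [ 0.5318 -0.1055  0.0885]
scene purTop [ 0.6336 -0.0684  0.0875]
scene tray? [244. 178.] 1753 ((514.8255615234375, -268.12408447265625), (145.86415100097656, 186.8844451904297), 88.79169464111328) 0.004289819516165016
side blue [222. 266.] 816 ztop 0.1034 zmin 0.0181 foot circ [0.6826 0.1039 0.0164] top enc [672.  117.8] 30.7 [0.6811 0.1058]
side yellow [279. 252.] 180 [0.5851 0.0615 0.0828] [0.5795 0.0471 0.0507] [0.5917 0.0794 0.1119]
side roller [0.6117 0.1229 0.0795]
side pivot [0.6439 0.2018 0.0622]
side tumbler [ 0.7756 -0.1281  0.0444]
side wrench [ 0.4005 -0.015   0.0069]
side oil [ 0.6883 -0.3664  0.0625]
side pinkTop [0.407  0.4457 0.7261]
side purTop [ 0.631  -0.0687  0.0882]
side tray? [353. 172.] 2549 ((521.6528930664062, -263.8770751953125), (145.9941864013672, 192.29843139648438), 89.07430267333984) 0.0033930824293935237
side tray? [384. 276.] 546 ((401.6181945800781, -8.874332427978516), (40.65126037597656, 118.32439422607422), 70.3674545288086) 0.006188919812386634
```

Run:
```python
from h import *
a=cv2.imread('pics/scene0.png')[200:340,230:400];b=cv2.imread('pics/side0.png')[200:340,170:340]
cv2.imwrite('pics/crop0.png',cv2.resize(np.hstack([a,b]),None,fx=2.3,fy=2.3,interpolation=cv2.INTER_CUBIC))
```

```text
(no output)
```

View pics/crop0.png

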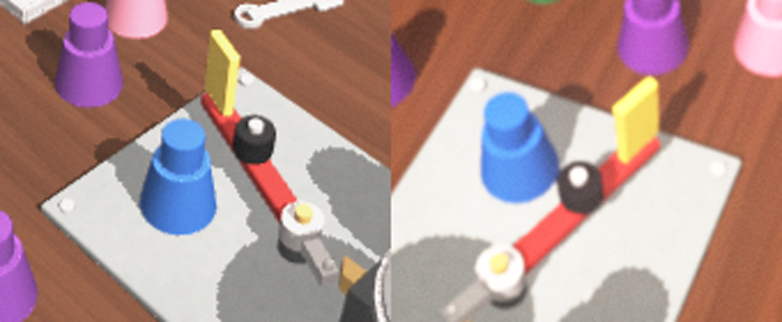

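The crop confirms cup A: blue, on the plate, next to the red arm. I'll refine the numbers.

```bash
cat > meas.py <<'E'
from h import *
from scipy.optimize import least_squares
def cups(c,n,tag=''):
    P=ptw(c);hsv=cv2.cvtColor(c['im'],cv2.COLOR_RGB2HSV)
    m=cv2.inRange(hsv,(100,120,40),(122,255,255));m=cv2.morphologyEx(m,cv2.MORPH_CLOSE,np.ones((3,3)))
    k,l,s,ce=cv2.connectedComponentsWithStats(m)
    out=[]
    for i in range(1,k):
        if s[i][4]<300: continue
        mm=l==i; er=cv2.erode(mm.astype(np.uint8),np.ones((3,3)))>0
        p=P[er]; zt=np.percentile(p[:,2],97)
        def fit(zlo,zhi,r):
            f=p[(p[:,2]>zlo)&(p[:,2]<zhi)]
            return least_squares(lambda x:np.hypot(f[:,0]-x[0],f[:,1]-x[1])-r,f[:,:2].mean(0)+(f[:,:2].mean(0)-(-c['R'].T@c['t'])[:2])*.02,loss='soft_l1',f_scale=.002).x.round(4),len(f)
        top=p[p[:,2]>zt-.003]
        print(n,ce[i].round(),s[i][4],'zt',zt.round(4),'zmin',p[:,2].min().round(4),'foot',fit(zt-.027,zt-.004,.018),'top mean',top.mean(0).round(4),len(top))
        # silhouette-axis method
        pts=np.argwhere(mm)
        for h in (.04+zt-.09-.0,):
            pass
    return out
E
python3 - <<'E'
from meas import *
for n in ['scene','side']:
    c=dict(np.load(n+'0.npz'));cups(c,n)
    P=ptw(c);hsv=cv2.cvtColor(c['im'],cv2.COLOR_RGB2HSV)
    m=(cv2.inRange(hsv,(20,100,60),(35,255,255))>0)&(P[:,:,2]>.035)&(P[:,:,2]<.13)
    k,l,s,ce=cv2.connectedComponentsWithStats(m.astype(np.uint8))
    for i in range(1,k):
        if s[i][4]<15: continue
        p=P[l==i];t=p[p[:,2]>np.percentile(p[:,2],98)-.03]
        print(n,'yel',ce[i].round(),s[i][4],p.mean(0).round(4),p.min(0).round(4),p.max(0).round(4),cv2.minAreaRect((t[:,:2]*1000).astype(np.float32)))
    m=((hsv[:,:,0]<6)|(hsv[:,:,0]>174))&(hsv[:,:,1]>150)&(hsv[:,:,2]>60)&(abs(P[:,:,2]-.042)<.005)
    p=P[m];print('red arm',len(p),np.median(p[:,2]),p.min(0).round(3),p.max(0).round(3))
    vx,vy,x0,y0=cv2.fitLine((p[:,:2]).astype(np.float32),cv2.DIST_HUBER,0,.01,.01).ravel();print(' line',vx,vy,x0,y0)
    # tray rims
    m=(hsv[:,:,1]<60)&(P[:,:,2]>.014)&(P[:,:,2]<.022)&(P[:,:,1]<-.1)
    p=P[m];
    if len(p): print('tray rim',p.min(0).round(3),p.max(0).round(3),cv2.minAreaRect((p[:,:2]*1000).astype(np.float32)))
E
```

```text
scene [267. 163.] 710 zt 0.0949 zmin 0.0066 foot (array([ 0.4789, -0.243 ]), 87) top mean [ 0.5023 -0.2162  0.1129] 69
scene [308. 279.] 1210 zt 0.103 zmin 0.0143 foot (array([0.6816, 0.099 ]), 143) top mean [0.6898 0.1074 0.11  ] 164
scene yel [326. 233.] 324 [0.595  0.0636 0.0835] [0.586  0.0411 0.0455] [0.6028 0.0793 0.1188] ((593.8720092773438, 60.149986267089844), (39.642120361328125, 9.962566375732422), 81.20093536376953)
red arm 471 0.043517951477513396 [-0.044 -0.623  0.037] [0.647 0.18  0.047]
 line 0.62256324 0.7825695 0.4442683 -0.08192178
tray rim [-0.043 -1.768  0.014] [ 0.718 -0.101  0.022] ((303.516357421875, -945.6635131835938), (1653.5677490234375, 757.625244140625), 86.41289520263672)
side [375. 173.] 776 zt 0.0942 zmin 0.0134 foot (array([ 0.4799, -0.239 ]), 107) top mean [ 0.4789 -0.2337  0.0932] 97
side [224. 265.] 1140 zt 0.1026 zmin 0.0201 foot (array([0.6835, 0.1023]), 136) top mean [0.6769 0.111  0.111 ] 198
side yel [277. 253.] 409 [0.5882 0.0667 0.0869] [0.5794 0.0434 0.0466] [0.6019 0.0834 0.1165] ((590.0745849609375, 63.528404235839844), (40.1608772277832, 11.352622985839844), 66.99323272705078)
red arm 488 0.04321437705082656 [0.577 0.053 0.037] [0.644 0.191 0.046]
 line 0.3947289 0.9187976 0.6166566 0.14225623
tray rim [ 0.089 -1.192  0.014] [ 1.512 -0.142  0.022] ((799.9917602539062, -668.1202392578125), (1451.9189453125, 1009.573486328125), 1.7168511152267456)
```

Run:
```python
from h import *
for n in ['scene','side']:
    c=dict(np.load(n+'0.npz'));P=ptw(c)
    m=(P[:,:,2]>.12)&(P[:,:,2]<.3)&(P[:,:,0]>.35)&(P[:,:,0]<1.0)&(P[:,:,1]>.1)&(P[:,:,1]<.7)
    p=P[m]
    g={}
    for x,y,z in p: 
        k=(int(x/.05),int(y/.05)); g[k]=max(g.get(k,0),z)
    print(n,{(round(k[0]*.05,2),round(k[1]*.05,2)):round(float(v),2) for k,v in sorted(g.items())})
```

```text
scene {(0.5, 0.3): 0.2, (0.5, 0.35): 0.25, (0.5, 0.4): 0.2, (0.55, 0.3): 0.25, (0.55, 0.35): 0.25, (0.55, 0.4): 0.25, (0.6, 0.3): 0.19, (0.6, 0.35): 0.2, (0.6, 0.4): 0.19, (0.65, 0.25): 0.16, (0.65, 0.3): 0.17, (0.65, 0.35): 0.18, (0.65, 0.4): 0.17, (0.7, 0.3): 0.17, (0.7, 0.35): 0.18, (0.7, 0.4): 0.17, (0.75, 0.3): 0.17, (0.75, 0.35): 0.17, (0.75, 0.4): 0.17}
side {(0.5, 0.3): 0.2, (0.5, 0.35): 0.25, (0.55, 0.3): 0.24, (0.55, 0.35): 0.25, (0.6, 0.3): 0.17, (0.6, 0.35): 0.19, (0.6, 0.4): 0.17, (0.65, 0.3): 0.17, (0.65, 0.35): 0.18, (0.65, 0.4): 0.17, (0.7, 0.3): 0.17, (0.7, 0.35): 0.18, (0.7, 0.4): 0.17, (0.75, 0.3): 0.17, (0.75, 0.35): 0.17, (0.75, 0.4): 0.17}
```

```bash
python3 -m handwheel '[[0,0,3,0],[0,0,3,0],[3,-3.7,0,0],[3,-3.7,0,0],[3,-3.7,0,0],[3,-3.7,0,0],[3,-3.7,0,0],[3,-3.7,0,0],[3,-3.7,0,0],[3,-3.7,0,0],[3,-3.7,0,0],[3,-3.7,0,0],[3,-3.7,0,0],[3,-3.7,0,0],[0,0,0,0]]' 0.1
```

```text
t: 1.65
eef_pos: [0.6234, 0.1743, 0.4636]
ee_rot: [3.14, 0.0, -0.402]
force: [-0.3, 0.2, 0.5]
width: 0.0792
```

```bash
python3 -m handwheel '[[3,-3.7,0,0],[2.9,-3.7,0,0],[0,0,-4.5,0],[0,0,-4.5,0],[0,0,-4.5,0],[0,0,-3.5,0],[0,0,0,0],[0,0,0,0]]'
python3 - <<'E'
from h import *
for n in ['scene','side','wrist']:
    c=cam(n);save(c,n+'1.png')
a=cv2.imread('pics/scene1.png')[180:340,220:410];b=cv2.imread('pics/side1.png')[180:340,150:340]
cv2.imwrite('pics/c1.png',cv2.resize(np.hstack([a,b]),None,fx=2.1,fy=2.1))
E
```

```text
t: 2.45
eef_pos: [0.6802, 0.1048, 0.2951]
ee_rot: [3.14, 0.0, -0.396]
force: [0.9, 0.5, 0.4]
width: 0.0786
```

View pics/c1.png

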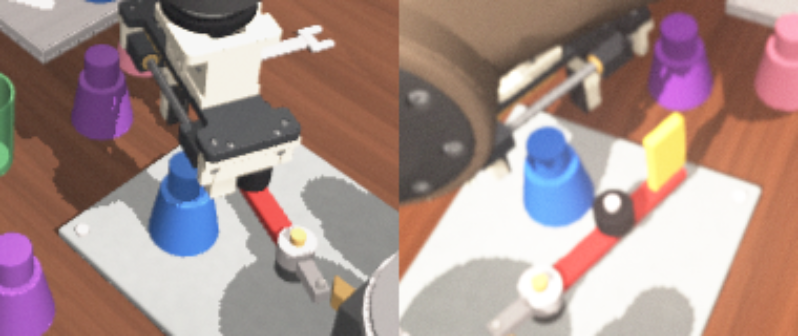

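View pics/wrist1.png

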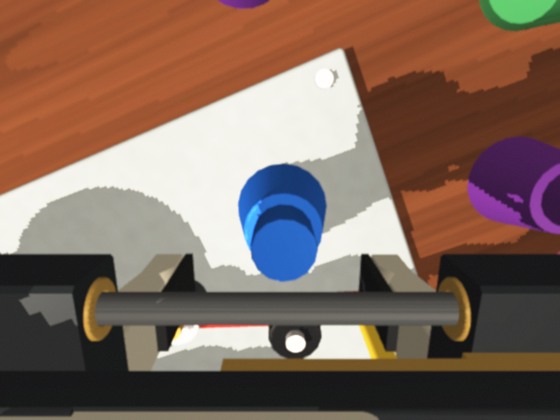

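Run:
```python
from meas import *
s=arm.get_state();e=s['eef_pos'];print(e)
c=cam('wrist');cups(c,'wrist')
print(-c['R'].T@c['t'])
hsv=cv2.cvtColor(c['im'],cv2.COLOR_RGB2HSV);print(ray(c,284,250,.102),ray(c,250,255,.102),ray(c,318,255,.102))
for z in (.102,.117): print(proj(c,[e[0],e[1],z]))
c=cam('scene');print(proj(c,[e[0],e[1],e[2]-.178]),proj(c,[.6825,.1006,.102]));cups(c,'scene')
P=ptw(c);
```

```text
[0.68068248 0.10502175 0.29757353]
wrist [282. 220.] 7884 zt 0.1031 zmin 0.0172 foot (array([0.6829, 0.1009]), 627) top mean [0.6853 0.1    0.1034] 3136
[0.74951839 0.07651357 0.27806512]
[0.68373408 0.1003546  0.102     ] [0.68799999 0.11786739 0.102     ] [0.67428627 0.08498667 0.102     ]
(np.float64(277.99676309430504), np.float64(258.2038475491517))
(np.float64(278.0301092240622), np.float64(270.340228055253))
(np.float64(312.4236826130257), np.float64(252.39184026579906)) (np.float64(309.4660926880867), np.float64(258.0671362408314))
scene [267. 163.] 709 zt 0.0948 zmin 0.007 foot (array([ 0.4791, -0.243 ]), 90) top mean [ 0.5022 -0.2163  0.1134] 67
scene [307. 281.] 1085 zt 0.1024 zmin 0.0148 foot (array([0.6816, 0.0991]), 119) top mean [0.6952 0.1045 0.1091] 89
```

```bash
python3 -m handwheel '[[0.2,-0.4,0,0],[0,0,-2.2,0],[0,0,-2.2,0],[0,0,0,0],[0,0,0,0]]'
```

```text
t: 3.2
eef_pos: [0.6822, 0.1004, 0.2512]
ee_rot: [3.141, -0.0, -0.397]
force: [1.0, 0.8, 0.7]
width: 0.0789
```

```bash
python3 -m handwheel '[[0,0,0.2,0],[0,0,0,0],[0,0,0,0],[0,0,0,0],[0,0,0,0],[0,0,0,0]]' 1 30; python3 -m handwheel '[[0,0,2,0],[0,0,4,0],[0,0,4,0],[0,0,3,0],[0,0,0,0],[0,0,0,0]]'
python3 - <<'E'
from meas import *
for n in ['scene','side','wrist']:
    c=cam(n);save(c,n+'2.png');cups(c,n)
print(arm.get_state()['eef_pos'],arm.get_state()['force'])
E
```

```text
t: 3.8
eef_pos: [0.6819, 0.1005, 0.2528]
ee_rot: [-3.141, -0.0, -0.397]
force: [0.2, 1.6, 1.0]
width: 0.0361
t: 4.4
eef_pos: [0.6817, 0.1006, 0.3831]
ee_rot: [-3.14, -0.0, -0.397]
force: [-0.0, -0.6, -2.6]
width: 0.0356
scene [267. 163.] 682 zt 0.095 zmin 0.0074 foot (array([ 0.4787, -0.2429]), 89) top mean [ 0.4938 -0.2263  0.105 ] 60
scene [310. 236.] 1119 zt 0.2262 zmin 0.144 foot (array([0.6825, 0.0985]), 135) top mean [0.7307 0.1329 0.2669] 40
side [376. 172.] 719 zt 0.0943 zmin 0.0113 foot (array([ 0.48 , -0.239]), 102) top mean [ 0.4776 -0.2213  0.1049] 108
side [216. 226.] 1371 zt 0.2314 zmin 0.1467 foot (array([0.6827, 0.1018]), 150) top mean [0.668  0.1101 0.2409] 145
wrist [276. 237.] 9899 zt 0.2313 zmin 0.1449 foot (array([0.6819, 0.1003]), 1339) top mean [0.6919 0.0961 0.2322] 2418meas.py:14: RuntimeWarning: Mean of empty slice.
  return least_squares(lambda x:np.hypot(f[:,0]-x[0],f[:,1]-x[1])-r,f[:,:2].mean(0)+(f[:,:2].mean(0)-(-c['R'].T@c['t'])[:2])*.02,loss='soft_l1',f_scale=.002).x.round(4),len(f)
  ret = um.true_divide(
Traceback (most recent call last):
  File "meas.py", line 16, in cups
    print(n,ce[i].round(),s[i][4],'zt',zt.round(4),'zmin',p[:,2].min().round(4),'foot',fit(zt-.027,zt-.004,.018),'top mean',top.mean(0).round(4),len(top))
                                                                                       ~~~^^^^^^^^^^^^^^^^^^^^^^
  File "meas.py", line 14, in fit
    return least_squares(lambda x:np.hypot(f[:,0]-x[0],f[:,1]-x[1])-r,f[:,:2].mean(0)+(f[:,:2].mean(0)-(-c['R'].T@c['t'])[:2])*.02,loss='soft_l1',f_scale=.002).x.round(4),len(f)
           ~~~~~~~~~~~~~^^^^^^^^^^^^^^^^^^^^^^^^^^^^^^^^^^^^^^^^^^^^^^^^^^^^^^^^^^^^^^^^^^^^^^^^^^^^^^^^^^^^^^^^^^^^^^^^^^^^^^^^^^^^^^^^^^^^^^^^^^^^^^^^^^^^^^^
ValueError: Initial guess is outside of provided bounds
```

View pics/wrist2.png

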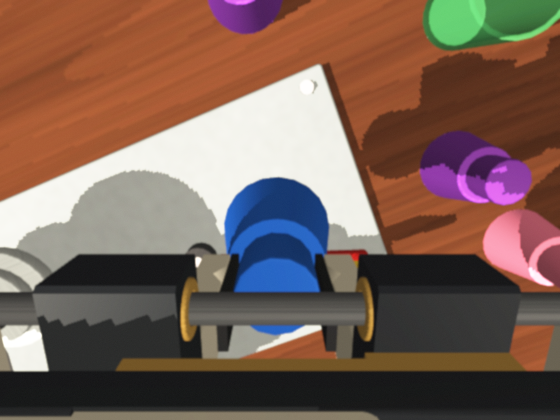

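View pics/scene2.png

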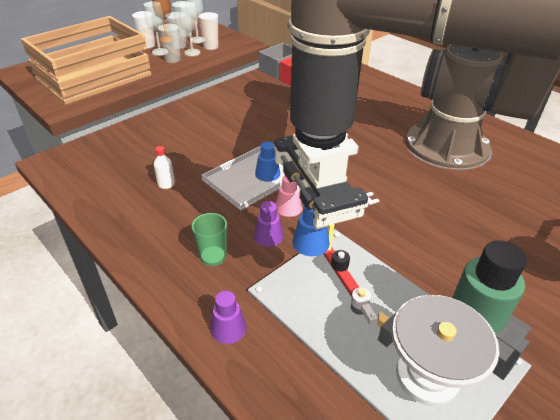

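```bash
python3 -m handwheel '[[-2.2,-3.7,0,0],[-2.2,-3.7,0,0],[-2.2,-3.7,0,0],[-2.2,-3.7,0,0],[-2.2,-3.7,0,0],[-2.2,-3.7,0,0],[-2.2,-3.7,0,0],[-2.2,-3.7,0,0],[-2.2,-3.7,0,0],[-0.4,-0.9,0,0],[0,0,0,0],[0,0,0,0],[0,0,0,0]]'
python3 - <<'E'
from meas import *
for n in ['scene','side','wrist']:
    c=cam(n);save(c,n+'3.png')
    try: cups(c,n)
    except Exception as e: print(n,e)
print(arm.get_state()['eef_pos'],arm.get_state()['force'])
E
```

```text
t: 5.85
eef_pos: [0.4804, -0.2407, 0.3822]
ee_rot: [3.142, 0.001, -0.396]
force: [0.2, -0.5, -1.4]
width: 0.0355
scene [266. 120.] 662 zt 0.2151 zmin 0.1444 foot (array([ 0.4845, -0.2358]), 112) top mean [ 0.4968 -0.239   0.22  ] 21
scene [268. 163.] 706 zt 0.0947 zmin 0.0084 foot (array([ 0.4781, -0.2427]), 86) top mean [ 0.5022 -0.2154  0.1135] 67
side [380. 150.] 1718 zt 0.2226 zmin -0.0017 foot (array([ 0.4813, -0.2363]), 111) top mean [ 0.467  -0.1879  0.257 ] 51
wrist [276. 229.] 11181 zt 0.2326 zmin 0.0123 foot (array([ 0.4813, -0.2407]), 1328) top mean [ 0.4915 -0.2449  0.234 ] 2421
wrist Initial guess is outside of provided bounds
[ 0.4804131  -0.24068874  0.38245357] [ 0.39530282  0.6007135  -1.14997089]meas.py:14: RuntimeWarning: Mean of empty slice.
  return least_squares(lambda x:np.hypot(f[:,0]-x[0],f[:,1]-x[1])-r,f[:,:2].mean(0)+(f[:,:2].mean(0)-(-c['R'].T@c['t'])[:2])*.02,loss='soft_l1',f_scale=.002).x.round(4),len(f)
  ret = um.true_divide(
```

View pics/scene3.png

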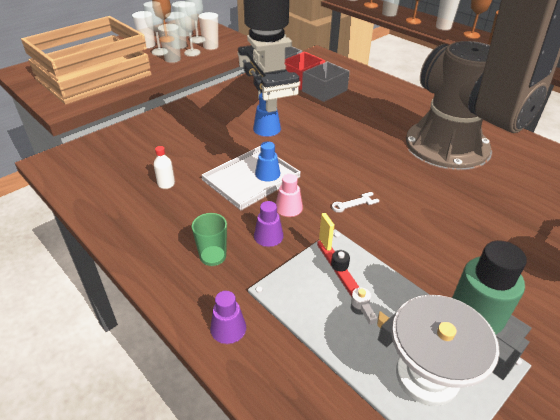

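View pics/side3.png

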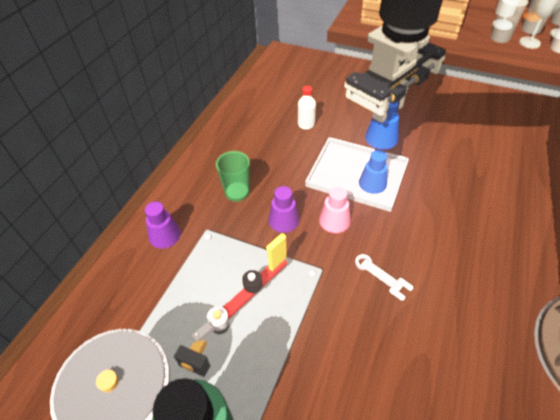

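View pics/wrist3.png

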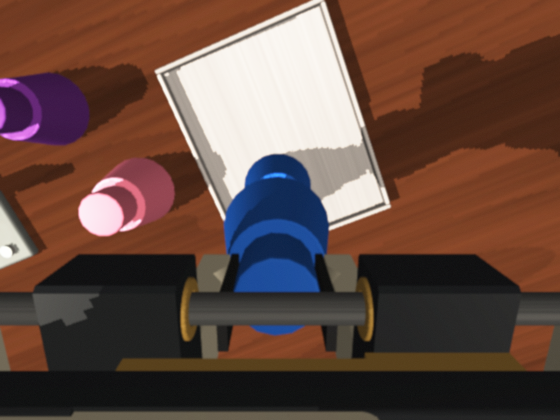

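```bash
python3 -m handwheel '[[-0.1,0,-2,0],[0,0,-2,0],[0,0,-2,0],[0,0,-2,0],[0,0,0,0],[0,0,0,0]]';python3 -m handwheel '[[0,0,-0.6,0],[0,0,-0.6,0],[0,0,-0.4,0],[0,0,-0.4,0],[0,0,0,0],[0,0,0,0]]'
```

```text
t: 6.6
eef_pos: [0.4793, -0.2412, 0.3029]
ee_rot: [3.141, 0.0, -0.396]
force: [-0.2, 0.9, -1.1]
width: 0.036
t: 7.2
eef_pos: [0.4789, -0.2415, 0.2826]
ee_rot: [3.141, 0.0, -0.397]
force: [-0.3, -1.3, -1.2]
width: 0.0355
```

No contact yet, so I'll press gently until the force rises.

```bash
python3 -m handwheel '[[0,0,-0.2,0],[0,0,0,0],[0,0,0,0]]';python3 -m handwheel '[[0,0,-0.2,0],[0,0,0,0],[0,0,0,0]]'
```

```text
t: 7.5
eef_pos: [0.4788, -0.2415, 0.2807]
ee_rot: [-3.142, -0.0, -0.397]
force: [0.8, -0.0, -2.4]
width: 0.0355
t: 7.8
eef_pos: [0.4791, -0.2416, 0.2805]
ee_rot: [3.141, -0.002, -0.396]
force: [-4.1, 2.6, 13.4]
width: 0.0352
```

```bash
python3 -m handwheel '[[0,0,0.1,0],[0,0,0,0],[0,0,0,0],[0,0,0,0],[0,0,0,0]]' 0.2; python3 -m handwheel '[[0,0,1,0],[0,0,3,0],[0,0,4,0],[0,0,4,0],[0,0,0,0],[0,0,0,0]]'
python3 - <<'E'
from meas import *
for n in ['scene','side','wrist']:
    c=cam(n);save(c,n+'4.png')
    try: cups(c,n)
    except Exception as e: print(n,e)
a=cv2.imread('pics/scene4.png')[100:220,180:340];b=cv2.imread('pics/side4.png')[100:220,290:450]
cv2.imwrite('pics/c4.png',cv2.resize(np.hstack([a,b]),None,fx=2.4,fy=2.4))
E
```

```text
t: 8.3
eef_pos: [0.4789, -0.2415, 0.2794]
ee_rot: [3.141, 0.0, -0.397]
force: [1.0, 0.7, -0.4]
width: 0.0676
t: 8.9
eef_pos: [0.4789, -0.2415, 0.4014]
ee_rot: [-3.141, -0.003, -0.397]
force: [-0.1, -0.1, -0.6]
width: 0.0699
scene [267. 157.] 1005 zt 0.1306 zmin 0.008 foot (array([ 0.4792, -0.2438]), 96) top mean [ 0.5401 -0.1752  0.1843] 68
side [376. 166.] 1188 zt 0.13 zmin 0.0113 foot (array([ 0.4802, -0.24  ]), 123) top mean [ 0.4767 -0.2097  0.1522] 130
wrist [276. 192.] 4422 zt 0.1311 zmin 0.0131 foot (array([ 0.4799, -0.2414]), 257) top mean [ 0.4823 -0.2425  0.1321] 1682
```

View pics/c4.png

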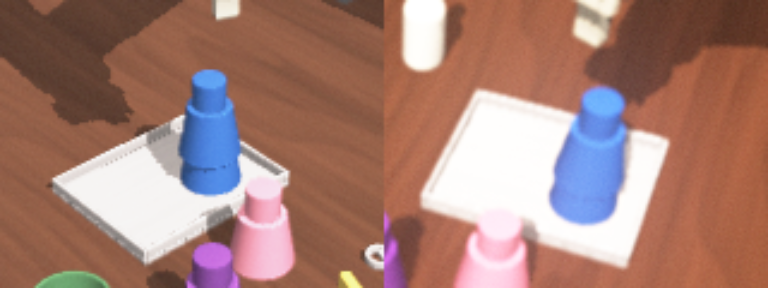

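Cup nested: the top is at z 0.1305 m against 0.130 expected, and it is concentric. Before moving to the paddle, I'll refine the paddle and pivot positions and check the wrist range.

Run:
```python
from meas import *
print(arm.get_state()['q'])
for n in ['scene','side']:
    c=cam(n);save(c,n+'5.png');P=ptw(c);hsv=cv2.cvtColor(c['im'],cv2.COLOR_RGB2HSV)
    m=(cv2.inRange(hsv,(20,100,60),(35,255,255))>0)&(P[:,:,2]>.035)&(P[:,:,2]<.125)&(P[:,:,1]<.12)&(P[:,:,1]>0)
    m=cv2.erode(m.astype(np.uint8),np.ones((2,2)))>0
    p=P[m];r=cv2.minAreaRect((p[:,:2]*1000).astype(np.float32));print(n,'paddle',r,p.min(0).round(3),p.max(0).round(3))
    # white pivot cap at z~.06
    m=(hsv[:,:,1]<70)&(hsv[:,:,2]>150)&(abs(P[:,:,2]-.06)<.006)&(np.hypot(P[:,:,0]-.645,P[:,:,1]-.2)<.04)
    m|=(cv2.inRange(hsv,(15,100,100),(35,255,255))>0)&(np.hypot(P[:,:,0]-.645,P[:,:,1]-.2)<.04)
    p=P[m];print('pivot',cv2.minEnclosingCircle((p[:,:2]*1000).astype(np.float32)),p.mean(0),len(p))
    m=((hsv[:,:,0]<6)|(hsv[:,:,0]>174))&(hsv[:,:,1]>150)&(abs(P[:,:,2]-.043)<.003)&(np.hypot(P[:,:,0]-.62,P[:,:,1]-.13)<.12)
    p=P[m];print('arm rect',cv2.minAreaRect((p[:,:2]*1000).astype(np.float32)))
```

```text
[-1.01313676e-01  1.34576858e-01 -3.02192959e-01 -2.92567577e-04
 -1.13561410e+00  1.27534534e+00]
scene paddle ((595.2163696289062, 61.710662841796875), (36.627716064453125, 10.03382682800293), 82.16403198242188) [0.588 0.044 0.045] [0.602 0.08  0.116]
pivot ((638.9717407226562, 200.41513061523438), 15.145387649536133) [0.64317056 0.20170438 0.05823125] 36
arm rect ((612.8590698242188, 116.33299255371094), (145.66775512695312, 21.561153411865234), 69.82484436035156)
side paddle ((588.421630859375, 64.05266571044922), (39.35220718383789, 7.355563163757324), 71.61868286132812) [0.579 0.045 0.048] [0.598 0.083 0.115]
pivot ((642.775390625, 218.80926513671875), 24.306631088256836) [0.64327815 0.20572284 0.05754033] 34
arm rect ((610.259521484375, 119.22404479980469), (146.08651733398438, 19.93376922607422), 69.27945709228516)
```

```bash
python3 -m handwheel '[[1,2.8,0,-0.14],[1,2.8,0,-0.14],[1,2.8,0,-0.14],[1,2.8,0,-0.14],[1,2.8,0,-0.14],[1,2.8,0,-0.14],[1,2.8,0,-0.14],[1,2.8,0,-0.14],[1,2.8,0,-0.14],[1,2.8,0,-0.14],[1.3,2.4,0,-0.13],[0,0,0,0],[0,0,0,0],[0,0,0,0]]' 0.2;  python3 - <<'E'
from meas import *
c=cam('wrist');save(c,'wrist6.png');s=arm.get_state();print(s['q'],s['eef_pos'])
P=ptw(c);hsv=cv2.cvtColor(c['im'],cv2.COLOR_RGB2HSV)
m=(cv2.inRange(hsv,(20,100,60),(35,255,255))>0)&(P[:,:,2]>.05)&(P[:,:,2]<.125)
p=P[m];print(cv2.minAreaRect((p[p[:,2]>.11][:,:2]*1000).astype(np.float32)),len(p),p[:,2].max())
E
```

```text
t: 10.55
eef_pos: [0.5916, 0.062, 0.3991]
ee_rot: [3.141, -0.001, -1.926]
force: [0.8, 0.8, 0.2]
width: 0.0699
[ 4.32468599e-01  2.31578966e-01 -1.78990683e-01 -2.35024078e-05
 -1.16101938e+00 -7.87860909e-01] [0.59153965 0.06181783 0.39935789]
((590.5429077148438, 59.9896240234375), (39.41655349731445, 9.837942123413086), 69.30096435546875) 857 0.11816182187687567
```

View pics/wrist6.png

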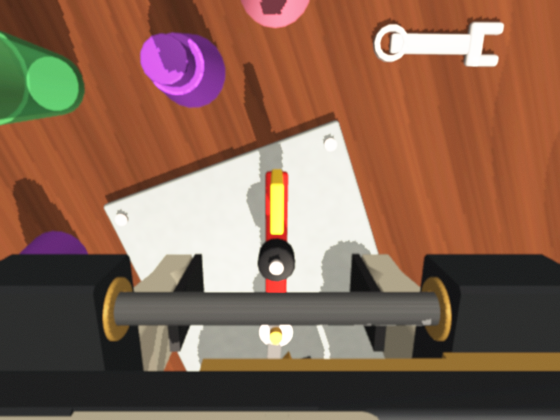

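The wrist view shows the paddle at (277,205), centred between the jaws at (.5905,.060). I'll descend and grip it.

```bash
python3 -m handwheel '[[0,-0.1,-4,0],[0,0,-4,0],[0,0,-4,0],[0,0,-2.5,0],[0,0,0,0],[0,0,0,0]]'; python3 -m handwheel '[[0,0,0,0],[0,0,0,0],[0,0,0,0],[0,0,0,0],[0,0,0,0],[0,0,0,0],[0,0,0,0],[0,0,0,0]]' 1 30
```

```text
t: 11.2
eef_pos: [0.5921, 0.061, 0.2554]
ee_rot: [-3.141, -0.0, -1.927]
force: [0.5, 0.5, 1.1]
width: 0.0703
t: 12.0
eef_pos: [0.5919, 0.0616, 0.2546]
ee_rot: [3.142, -0.0, -1.927]
force: [0.1, -0.7, 0.5]
width: 0.0115
```

Run:
```python
import numpy as np
p=np.array([.644,.202]);r=np.array([.5919,.0614])-p
last=r
for a in [.05,.1,.15,.2,.25,.3,.35,.4,.45,.5,.55,.6,.65,.7]:
    c,s=np.cos(a),np.sin(a);q=np.array([c*r[0]-s*r[1],s*r[0]+c*r[1]]);print(a,((q-last)*100).round(2),(p+q).round(4));last=q
```

```text
0.05 [ 0.71 -0.24] [0.599 0.059]
0.1 [ 0.72 -0.21] [0.6062 0.0569]
0.15 [ 0.73 -0.17] [0.6135 0.0552]
0.2 [ 0.74 -0.13] [0.6209 0.0539]
0.25 [ 0.74 -0.1 ] [0.6283 0.0529]
0.3 [ 0.75 -0.06] [0.6358 0.0523]
0.35 [ 0.75 -0.02] [0.6433 0.0521]
0.4 [0.75 0.02] [0.6508 0.0522]
0.45 [0.75 0.05] [0.6582 0.0527]
0.5 [0.74 0.09] [0.6657 0.0536]
0.55 [0.74 0.13] [0.6731 0.0549]
0.6 [0.73 0.16] [0.6804 0.0565]
0.65 [0.72 0.2 ] [0.6876 0.0585]
0.7 [0.71 0.24] [0.6947 0.0609]
```

```bash
python3 -m handwheel '[[0.71,-0.24,0,0.05],[0.72,-0.21,0,0.05],[0.73,-0.17,0,0.05],[0.74,-0.13,0,0.05],[0.74,-0.1,0,0.05],[0.75,-0.06,0,0.05],[0,0,0,0],[0,0,0,0]]'; python3 -m handwheel '[[0.75,-0.02,0,0.05],[0.75,0.02,0,0.05],[0.75,0.05,0,0.05],[0.74,0.09,0,0.05],[0,0,0,0],[0,0,0,0]]'
```

```text
t: 12.8
eef_pos: [0.6352, 0.0524, 0.2546]
ee_rot: [3.14, -0.0, -1.627]
force: [-5.0, 1.2, 4.1]
width: 0.0097
t: 13.4
eef_pos: [0.6648, 0.0536, 0.2546]
ee_rot: [3.139, -0.0, -1.428]
force: [-6.5, -0.4, 4.5]
width: 0.0099
```

```bash
python3 -m handwheel '[[0.74,0.13,0,0.05],[0.73,0.16,0,0.05],[0.72,0.2,0,0.05],[0.64,0.2,0,0.045],[0,0,0,0],[0,0,0,0],[0,0,0,0]]'
python3 - <<'E'
from meas import *
s=arm.get_state();print(s['q'],s['eef_pos'],s['force'],s['moment'])
p=np.array([.6435,.2025])
for n in ['scene','side','wrist']:
    c=cam(n);save(c,n+'7.png');P=ptw(c);hsv=cv2.cvtColor(c['im'],cv2.COLOR_RGB2HSV)
    m=((hsv[:,:,0]<6)|(hsv[:,:,0]>174))&(hsv[:,:,1]>150)&(abs(P[:,:,2]-.043)<.003)&(np.hypot(P[:,:,0]-.65,P[:,:,1]-.13)<.12)
    q=P[m];
    if len(q)>20: print(n,'arm rect',cv2.minAreaRect((q[:,:2]*1000).astype(np.float32)),len(q))
a=cv2.imread('pics/scene7.png')[180:360,240:440];b=cv2.imread('pics/side7.png')[180:360,120:320]
cv2.imwrite('pics/c7.png',cv2.resize(np.hstack([a,b]),None,fx=2,fy=2))
E
```

```text
t: 14.1
eef_pos: [0.6927, 0.0603, 0.2545]
ee_rot: [3.138, 0.0, -1.233]
force: [-8.5, -1.3, 5.5]
width: 0.0099
[ 3.66164016e-01  5.07369151e-01 -1.14442444e-01 -6.13180288e-04
 -9.52236834e-01 -2.78617034e-02] [0.69273684 0.06032393 0.25452741] [-8.51305489 -1.27536241  5.50690246] [-0.0109561   2.17068601 -0.19334814]
scene arm rect ((670.4910888671875, 124.12944793701172), (21.34717559814453, 132.78369140625), 18.979524612426758) 375
side arm rect ((672.4014282226562, 115.36634063720703), (19.333114624023438, 138.08998107910156), 19.08710479736328) 336
wrist arm rect ((694.2195434570312, 54.068138122558594), (21.002382278442383, 22.340866088867188), 19.677644729614258) 537
```

View pics/c7.png

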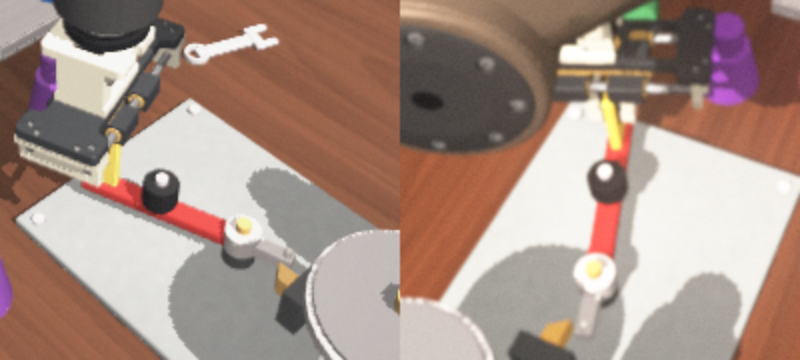

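View pics/wrist7.png

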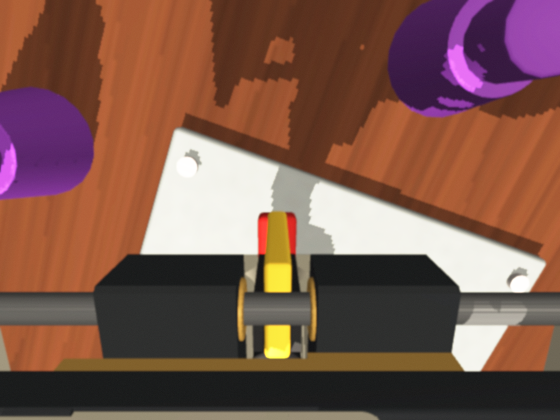

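```bash
python3 -m handwheel '[[0,0,0,0],[0,0,0,0],[0,0,0,0]]'
python3 - <<'E'
from meas import *
for n in ['scene','side']:
    c=cam(n);save(c,n+'8.png')
    try: cups(c,n)
    except Exception as e: print(e)
for n in ['scene','side']:
    c0=dict(np.load(n+'0.npz'));c1=cam(n)
    for c in (c0,c1):
        P=ptw(c);hsv=cv2.cvtColor(c['im'],cv2.COLOR_RGB2HSV)
        m=(cv2.inRange(hsv,(10,110,90),(24,255,255))>0)&(P[:,:,2]>.03)&(P[:,:,2]<.058)&(np.hypot(P[:,:,0]-.67,P[:,:,1]-.27)<.05);q=P[m]
        print(n,'pawl',len(q),q.mean(0).round(4) if len(q) else '')
E
```

```text
t: 14.55
eef_pos: [0.6927, 0.0603, 0.2546]
ee_rot: [3.138, 0.0, -1.233]
force: [-7.4, -1.1, 4.7]
width: 0.0102
scene [261. 157.] 433 zt 0.1309 zmin 0.009 foot (array([ 0.4788, -0.2433]), 33) top mean [ 0.5267 -0.2043  0.1647] 18
side [378. 165.] 989 zt 0.1302 zmin 0.0106 foot (array([ 0.48  , -0.2397]), 121) top mean [ 0.4767 -0.2063  0.155 ] 116
scene pawl 91 [0.6527 0.2566 0.0455]
scene pawl 93 [0.6529 0.2568 0.0453]
side pawl 206 [0.6501 0.2692 0.0446]
side pawl 205 [0.6501 0.2694 0.0448]
```

View pics/scene8.png

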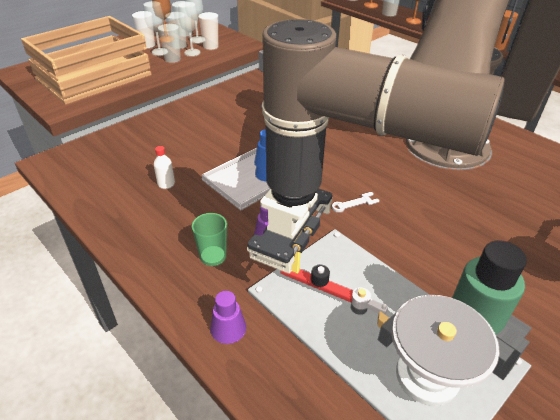

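The pawl is back where it started, the cups are still nested, the arm is held at about 0.69 rad, and the bystanders look where they were. I'm handing the job in.

```bash
python3 -c "
from station import arm
arm.job_done();s=arm.get_state();print(s['t'],s['eef_pos'],s['force'],s['width'])"
```

```text
the job is handed in; nothing more can be done
the job is handed in; nothing more can be done
```

The blue cup is nested over its twin in the tray and let go. The tensioner is past the click, with the fingers gripping its yellow paddle. I handed the job in at about 14.7 s of the 64 s allowed; no verdict is reported.

Last checks before hand-in:
- **Cup:** its top is at z ≈ 0.1305 m, against 0.130 m expected fully home. Its centre agrees with the twin's earlier measured position within about 2 mm.
- **Tensioner:** the arm turned 39.5° (about 0.69 rad), well past the click at 0.50 and clear of the end stop at 0.85.
- **Hold:** the fingers grip the paddle at 30 N and push against about 7.5–8.6 N of spring force.
- **Pawl:** it is within about 0.3 mm of where it started in both views, so it has dropped home.
- **Bystanders:** the tumbler, oil bottle and wrench look unmoved in the pictures, but I did not re-measure them.

The scene and side cameras disagreed by 3–4 mm in y on the cups, so I used their average. The wrist view backed that up for both cups. A steady upward force of about 5 N on the tool during the hold is unexplained. The final state could not be read back after hand-in.

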